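# Thread a hose elbow into a clamped coupling

### The arm

A 6-joint arm with a two-finger parallel gripper is mounted at the origin on a cart in front of the work surface, level with it; the furniture and walls round the work are solid. World frame = base frame: x ahead of the robot, y to its left, z up, the work surface at z = 0. Lengths are in mm, angles in degrees, forces in N, time in s.
With the tool pointing down it reaches from about 300 to 850 mm from the base axis. Payload 4.2 kg.
Tool frame: the origin (TCP) lies between the finger pads; the fingertips stand 11 mm ahead of it and the grasp point (between the pads) lies 8 mm behind it (env.tips_ahead is the distance from the TCP to the fingertips, in mm); z points along the fingers, y is the line along which they close (so a half turn about z gives the same grasp; the last joint's range is limited). The gripper opens to 91 mm and grips with 3 to 60 N. Pads are 32 mm wide; open, the fingers measure 118 mm over their backs; the gripper's body (76 mm by 178 mm) begins 60 mm behind the grasp point.
Start: joints at [69.844, 18.312, 89.639, -0, 72.044, -1.146], TCP at [187.306, 543.653, 224.976] pointing down, gripper open.
Joint ranges: [-177.97, 177.97], [-48.28, 115.42], [12.27, 149.76], [-77.06, 257.06], [2.81, 150.46], [-146.56, 146.56]. Speed limits (degrees/s): [147.25, 147.25, 180, 180, 180, 180].

### API

Orientations are given as [roll, pitch, yaw] about the fixed x, y, z axes, in that order (R = Rz(yaw) Ry(pitch) Rx(roll)).
In Python, from workcell import env, cams gives the robot as it stands.
- The arm moves only by the tool step_arm, never from a script. Its arguments are lists of equal length, an entry for each row: "linear": the shift along the tool's x, y, z in units of 30 cm (1.0 is 30 cm), a list of three; "turn": the turn about the tool's z in units of 360 degrees (1.0 is 360 degrees). In form: {"linear": [[tx, ty, tz], ...], "turn": [turn, ...]}. A call has 1 to 20 rows; each row is the pose to reach, as a shift and turn from the pose commanded when the call began, along the tool's axes at that moment, turning the shorter way round; what a row does not reach only later rows make up. A row lasts 1/8 s, in which the tool goes at most 62.5 mm and 10.7 degrees, less where a joint would pass 70% of its speed; a pose out of reach is approached as far as the arm can. A call with a number of a shift or a turn outside -1 to 1 is refused whole. A call with a gripper value outside its range is refused whole. "fingers" is the closure, from -1 (fully open) to 1 (shut), so that 0 is half open, set as the call begins (left out, the last holds). The fingers move at their own pace and stop on an object; "force" is the grip in N (left out, the last holds). Time passes only in rows, so rows that repeat a pose let the fingers close. It gives the time, the measured TCP pose, the force, the opening and the grip force at its end, in the units of the state.
- env.state(): the state, without advancing time (a new reading comes with each control period).
- cams.grab_frame(name): name is "scene" or "top"; returns a dict with "color" (384x512x3 uint8, blue, green, red), "fx", "fy", "cx", "cy" (pixels), "dist" ([k1, k2, p1, p2, k3] as OpenCV has them; the pictures are not rectified), "extrinsics" (4x4, takes a point from camera to world coordinates). Camera axes: x right, y down, z forward; pixel columns grow to the right and rows downward; lengths in mm; the calibration is good to about 2 mm. A picture is of the moment at which its call begins. There is no depth.
- env.job_done(): hands the job in; it is judged then, once.
The state is a dict: "time_s": time; "qpos": joint angles; "qvel": joint speeds; "effort": joint torques, N m; "ee_pos": TCP position; "ee_rot": TCP orientation; "force": force on the tool from outside, world axes, zero at the start; "torque": the same for the moment, N m; "gripper_width": finger opening in mm; "gripper_force": force on a finger pad.
Only numpy, scipy, OpenCV 4.12 (cv2) and the standard library are available. Lean on these libraries where they do the work, as an engineer would, in place of code of your own. Each camera call takes 0.05 s, during which the arm holds its last target. There are 200 camera calls.

### The job

Pick up the steel hose elbow and thread it clockwise into the steel coupling held in the clamp block, feeling for the start of the thread with light pressure, until it bites on its rubber seal and its barbed outlet points along the raised mark on the clamp block. Stop there: do not turn it past the mark or force it, leave the other things alone, and let go.

Things in the scene. Friction and masses are not known exactly. Their poses are not given: they have to be found in the camera images.
- elbow_grip (a point): Loose steel hose elbow, 0.25 kg, standing on its spigot: centre of its square body, on the spigot axis, 50 mm above the spigot's foot. z up, x out along the barbed outlet, y across the body. Body 30 mm in x and y, from 24 mm below this point to 21 mm above; grip it across y. A round flange, 56 mm across, lies 24 to 30 mm below this point
- elbow_shoulder (a point): centre of the underside of the elbow's flange (the face that meets the seal), 30 mm below elbow_grip, same axes. The spigot below it: 30 mm diameter, 20 mm long, chamfered foot, two opposed thread lugs towards the elbow's +x and -x, reaching 21 mm from the axis, 8 mm wide, 9 to 14 mm below the flange
- elbow_outlet (a point): point on the axis of the elbow's barbed outlet (18 mm diameter, ends 54 mm from the spigot axis), 50 mm from the spigot axis and level with elbow_grip, same axes
- socket_mouth (a point): centre of the rim of the steel coupling (60 mm outside, 46 mm bore) clamped upright in a fixed split clamp block; rim 60 mm above the table. z up, +x towards the mark. Inside, two opposed thread lands (34 mm between them), tops level with the rim. With its lugs riding on the lands the elbow's flange is about 14 mm above the rim
- thread (a point): point on the coupling's axis 10 mm below the rim, axes as socket_mouth. Two opposed gaps between the lands (0.54 rad wide each) let the lugs drop 9 mm. Each time differently, with the lugs mid-gap the outlet is 0.65 to 1.25 rad anticlockwise from above of the mark. (Half a turn from there is the wrong start: it cannot reach the mark.) Clockwise from there the lands draw the elbow down 5 mm/rad; anticlockwise is a dead stop
- seal_top (a point): centre of the top of the black rubber seal ring (57 mm outside), 5 mm above the rim, axes as socket_mouth. It is sprung: 3 N to start it down, then 2 N per mm, 5 mm travel. It begins to resist about 0.45 rad after the lugs leave mid-gap; the thread then holds by its own friction
- mark (a point): the mark: top centre of a raised steel rib (14x5x6 mm, running out from the coupling) on top of the clamp block, 42 mm above the table, 38 mm from the coupling's axis along +x of socket_mouth
- clamp_block: the fixed split clamp block with coupling, thread and seal; origin on the table under the coupling's axis, axes as socket_mouth; 96 mm in x, 84 mm in y, its top 36 mm above the table, the coupling standing 24 mm out of it
- elbow: the hose elbow; origin at the centre of the foot of its spigot, axes as elbow_grip. A few newtons of pressure are enough; over 35 N of contact with the coupling spoils the thread
- nut_1: bystander: a hexagon nut, 34x32x14 mm, origin under its centre
- bolt_1: bystander: a bolt standing on its head, 29x26x70 mm, origin under its centre
- pipe_off: bystander: a pipe offcut on end, 42 diameter x 85 mm, origin under its centre
- tape_measure: bystander: a pocket tape measure, 54x80x68 mm, origin under its centre
Not all that is in view belongs to the job. Leave any turquoise look-alike of the elbow alone.

How it is judged:
By the outcome, as a careful person would: the job done as asked, in the order asked, and still so for the second after the job is handed in, with the robot touching nothing.
It also fails if it takes over 64 s, if anything falls off the work surface, if the arm or the gripper's body presses on something with over 40 N, if the wrist force passes 120 N, or if a joint passes its speed limit or range.

## Working session

There is one attempt and no reset: what is moved stays moved. The work goes in short steps, Python scripts to look and compute and a tool call to move; the robot and the scene stay as the last step left them, time stands still between calls to the robot, and variables do not carry over. Pictures are saved under pics/ and viewed, at most 10 in all, crops included, and the job is handed in when it is done.

Besides the shell and the picture viewer there is one more tool, called after ">>>" by a JSON object that holds its "name" and its "arguments", one argument or row to a line. step_arm: Moves the arm, as the interface text tells. Its arguments: {"type":"object","properties":{"linear":{"type":"array"},"turn":{"type":"array"},"fingers":{"type":"number"},"force":{"type":"number"}},"required":["linear","turn"]}

```bash
mkdir -p pics; ls; python3 - <<'E'
from workcell import env,cams
import cv2,numpy as np
for n in("scene","top"):
    f=cams.grab_frame(n); cv2.imwrite(f"pics/{n}0.png",f["color"])
    print(n,f["fx"],f["fy"],f["cx"],f["cy"],f["dist"]); print(np.round(f["extrinsics"],4))
print(env.state(), env.tips_ahead)
E
```

```text
pics
scene 445.79526895252485 445.79526895252485 254.41564410551482 194.14186669339668 [-0.08596449  0.          0.          0.          0.        ]
[[ 4.484000e-01 -5.154000e-01  7.303000e-01 -4.130012e+02]
 [-8.938000e-01 -2.505000e-01  3.720000e-01 -5.429268e+02]
 [-8.700000e-03 -8.195000e-01 -5.730000e-01  8.721620e+02]
 [ 0.000000e+00  0.000000e+00  0.000000e+00  1.000000e+00]]
top 414.68204071222885 414.68204071222885 258.61304706435527 190.04363743172368 [-0.12738758  0.          0.          0.          0.        ]
[[ 9.0200000e-02 -9.7240000e-01  2.1510000e-01  3.3207730e+02]
 [-9.9590000e-01 -8.8400000e-02  1.7900000e-02 -3.8380100e+01]
 [ 1.6000000e-03 -2.1590000e-01 -9.7640000e-01  1.2775866e+03]
 [ 0.0000000e+00  0.0000000e+00  0.0000000e+00  1.0000000e+00]]
{'time_s': 0.1, 'qpos': array([ 6.98435293e+01,  1.83475017e+01,  8.96984480e+01,  1.20606557e-03,
        7.20421764e+01, -1.14670787e+00]), 'qvel': array([ 0.1352505 , -0.10104214, -0.12142839, -0.07838806,  0.01519007,
        0.04817934]), 'effort': array([-1.10524026e-03, -4.13333201e+01, -2.32507253e+01,  7.28400657e-02,
        4.23310418e-02, -4.59568878e-05]), 'ee_pos': array([187.15125274, 543.2495255 , 224.21565981]), 'ee_rot': array([-1.79911914e+02, -2.91013171e-03,  1.60989862e+02]), 'force': array([-0.14360147, -1.23980334, -0.72912636]), 'torque': array([ 0.02114722, -0.01704924, -0.0092513 ]), 'gripper_force': 0.0, 'gripper_width': 91.0123796950123} 11.0
```

View pics/scene0.png

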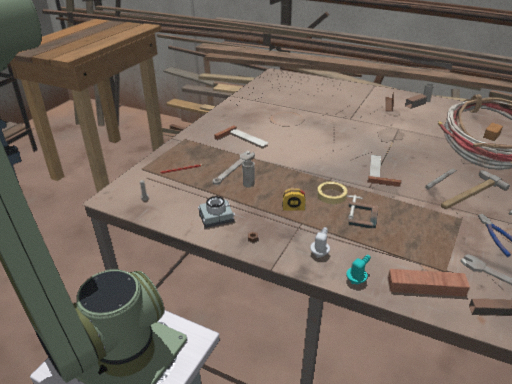

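View pics/top0.png

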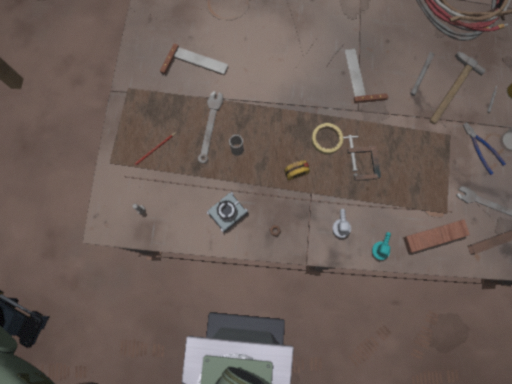

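The scene picture shows the grey elbow near (320,245) and the clamp block near (216,208). In the top picture they are near (342,228) and (228,211). The turquoise decoy is at (382,247). I'll enlarge both in one composite.

```bash
cat > h.py <<'E'
import cv2,numpy as np
from workcell import env,cams
def tile(f,c,r,w,s=10):  # crop of half-width w about (c,r), scale s
    return cv2.resize(f[r-w:r+w,c-w:c+w],None,fx=s,fy=s,interpolation=cv2.INTER_CUBIC)
def ray(f,p):
    K=np.array([[f["fx"],0,f["cx"]],[0,f["fy"],f["cy"]],[0,0,1]])
    u=cv2.undistortPoints(np.array([[p]],float),K,np.array(f["dist"]))[0,0]
    E=f["extrinsics"]; d=E[:3,:3]@np.array([u[0],u[1],1]); return E[:3,3],d/np.linalg.norm(d)
def onz(f,p,z):
    o,d=ray(f,p); return o+d*(z-o[2])/d[2]
def tri(fa,pa,fb,pb):
    A=np.zeros((3,3));b=np.zeros(3);rs=[ray(fa,pa),ray(fb,pb)]
    for o,d in rs: M=np.eye(3)-np.outer(d,d);A+=M;b+=M@o
    x=np.linalg.solve(A,b); return x,[np.linalg.norm((np.eye(3)-np.outer(d,d))@(x-o)) for o,d in rs]
def proj(f,X):
    K=np.array([[f["fx"],0,f["cx"]],[0,f["fy"],f["cy"]],[0,0,1]])
    T=np.linalg.inv(f["extrinsics"]); r,_=cv2.Rodrigues(T[:3,:3])
    return cv2.projectPoints(np.atleast_2d(np.array(X,float)),r,T[:3,3],K,np.array(f["dist"]))[0][:,0]
E
python3 - <<'E'
from h import *
s=cams.grab_frame("scene")["color"];t=cams.grab_frame("top")["color"]
g=lambda im,c,r:cv2.resize(im[r-25:r+25,c-33:c+33],(400,300),interpolation=cv2.INTER_CUBIC)
im=np.vstack([np.hstack([g(s,320,245),g(s,217,208)]),np.hstack([g(t,342,225),g(t,228,211)])])
cv2.imwrite("pics/comp1.png",im)
E
```

```text
(no output)
```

View pics/comp1.png

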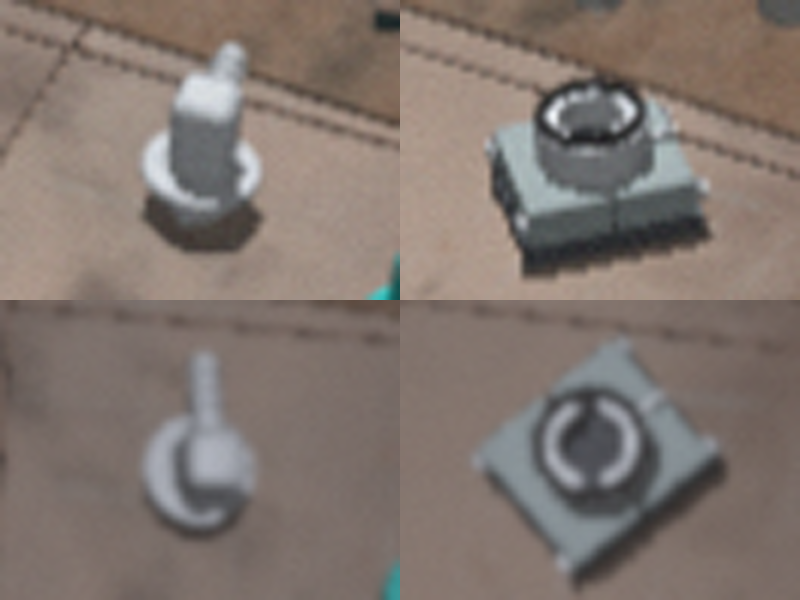

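The top-left and bottom-left tiles show the elbow's flange, its body top and its outlet tip. The right tiles show the coupling with the black seal, two light land arcs with gaps at roughly the top and bottom of the top view, and the mark at upper right (653,401). Next I triangulate.

```bash
python3 - <<'E'
from h import *
S=cams.grab_frame("scene");T=cams.grab_frame("top")
L=lambda c,r:lambda x,y:(c-33+(x+.5)*66/400-.5, r-25+(y+.5)/6-.5)
se,sc,te,tc=L(320,245),L(217,208),L(342,225),L(228,211)
p=lambda n,a,b:print(n,*[np.round(v,1) for v in tri(S,a,T,b)])
p("bodytop z71",se(210,97),te(219,460)); p("flange z26",se(201,168),te(198,473)); p("outlet tip",se(233,50),te(204,355))
p("seal z65",sc(591,-0+112) if 0 else sc(591-400,112),tc(591-400,445-300)); p("mark z42",sc(262,127),tc(253,101))
print("elbow by z:",onz(S,se(210,97),71),onz(T,te(219,460),71),onz(T,te(198,473),26),onz(S,se(201,168),26))
print("tip",onz(S,se(233,50),50),onz(T,te(204,355),50))
print("seal",onz(S,sc(191,112),65),onz(T,tc(191,145),65)); print("mark",onz(S,sc(262,127),42),onz(T,tc(253,101),42))
# block corners top z36, top view: tile coords of corners
for q in((222,42),(312,148),(165,265),(78,160)): print("corner",onz(T,tc(*q),36).round(1))
# polar profile of the rim
C=onz(T,tc(191,145),60); a=np.radians(np.arange(0,360,10))
g=cv2.cvtColor(T["color"],cv2.COLOR_BGR2GRAY).astype(np.float32)
for r in(17,19,21,23):
    X=np.stack([C[0]+r*np.cos(a),C[1]+r*np.sin(a),0*a+60],1); q=proj(T,X).astype(np.float32)
    print(r,cv2.remap(g,q[:,0],q[:,1],cv2.INTER_LINEAR)[:,0].astype(int).tolist() )
E
```

```text
bodytop z71 [ 375.6 -290.4  172. ] [26.9 26.9]
flange z26 [ 370.7 -289.7  137.7] [28.4 28.4]
outlet tip [ 422.2 -284.3  159.5] [27.5 27.5]
seal z65 [531.1  74.9  62.6] [0.3 0.3]
mark z42 [559.1  49.   43. ] [1.1 1.1]
elbow by z: [ 509.2859225  -279.34822132   71.        ] [ 367.06659264 -286.27233495   71.        ] [ 361.14656331 -285.45660089   26.        ] [ 510.36128246 -278.28692472   26.        ]
tip [ 571.48655752 -270.48161961   50.        ] [ 418.10569738 -280.38861486   50.        ]
seal [528.18265264  73.28792229  65.        ] [530.87690134  74.48077212  65.        ]
mark [559.62501419  50.60149636  42.        ] [559.90916223  48.087214    42.        ]
corner [590.1  67.2  36. ]
corner [539.6  16.6  36. ]
corner [473.7  83.6  36. ]
corner [522.8 132.9  36. ]
17 [79, 64, 76, 100, 118, 123, 122, 119, 116, 119, 124, 132, 139, 147, 153, 154, 148, 123, 93, 88, 112, 143, 152, 152, 146, 142, 144, 153, 153, 143, 131, 127, 125, 128, 123, 108]
19 [88, 67, 85, 122, 141, 149, 150, 142, 144, 141, 146, 159, 160, 160, 162, 168, 155, 129, 94, 85, 111, 141, 155, 152, 151, 154, 156, 162, 165, 162, 155, 147, 149, 148, 149, 127]
21 [93, 67, 87, 126, 154, 155, 151, 147, 144, 148, 151, 156, 156, 150, 151, 156, 150, 117, 81, 73, 96, 126, 132, 135, 138, 138, 142, 154, 158, 161, 147, 151, 153, 152, 145, 141]
23 [85, 62, 77, 118, 135, 132, 134, 129, 127, 123, 121, 131, 133, 123, 122, 124, 117, 96, 68, 63, 78, 93, 98, 102, 108, 109, 111, 116, 123, 128, 125, 125, 129, 130, 130, 123]
```

```bash
python3 - <<'E'
from h import *
S=cams.grab_frame("scene");T=cams.grab_frame("top")
L=lambda c,r:lambda x,y:(c-33+(x+.5)*66/400-.5, r-25+(y+.5)/6-.5)
se,te=L(320,245),L(342,225)
for n,a,b,z in(("bodytop",se(210,97),te(219,160),71),("flange",se(201,168),te(198,173),26),("tip",se(233,50),te(204,55),50)):
    x,e=tri(S,a,T,b); print(n,z,x.round(1),round(e[0],1),onz(S,a,z).round(1),onz(T,b,z).round(1))
from scipy.spatial.transform import Rotation as R
print(R.from_euler("xyz",env.state()["ee_rot"],degrees=True).as_matrix().round(3),env.state()["ee_pos"])
E
```

```text
bodytop 71 [ 512.4 -278.8   68.5] 0.3 [ 509.3 -279.3   71. ] [ 512.2 -278.5   71. ]
flange 26 [ 511.6 -277.7   24.7] 0.3 [ 510.4 -278.3   26. ] [ 511.3 -277.2   26. ]
tip 50 [ 567.  -271.8   53.8] 0.1 [ 571.5 -270.5   50. ] [ 567.8 -272.6   50. ]
[[-0.945  0.326 -0.   ]
 [ 0.326  0.945 -0.   ]
 [ 0.    -0.    -1.   ]] [187.24912069 543.57347238 224.85672184]
```

Elbow at about (511.5, -278) with yaw 6.5°, and its heights check out (68.5 against 71, 24.7 against 26). Coupling at (531, 74.7), mark direction −44.5°, gap direction about 9.5°, which is 0.94 rad anticlockwise of the mark and inside the stated range. I'll grasp with tool yaw = elbow yaw + 180°, which keeps joint 6 in range throughout.

>>> {"name": "step_arm", "arguments": {
  "linear": [
    [-0.96,-0.9,0],
    [-0.96,-0.9,0],
    [-0.96,-0.9,0],
    [-0.96,-0.9,0],
    [-0.96,-0.9,0],
    [-0.96,-0.9,0],
    [-0.96,-0.9,0],
    [-0.96,-0.9,0]
  ],
  "turn": [0,0,0,0,0,0,0,0],
  "fingers": -1
}}

```text
time_s: 1.4
ee_pos: [372.1, 193.6, 225.1]
ee_rot: [180.0, 0.0, 160.8]
force: [-0.0, 0.3, -0.5]
gripper_width: 91.6
gripper_force: 0.0
```

>>> {"name": "step_arm", "arguments": {
  "linear": [
    [-0.95,-0.9,0],
    [-0.95,-0.9,0],
    [-0.95,-0.9,0],
    [-0.95,-0.9,0],
    [-0.95,-0.9,0],
    [-0.95,-0.9,0],
    [-0.95,-0.9,0],
    [-0.95,-0.9,0],
    [-0.95,-0.9,0]
  ],
  "turn": [-0.071,-0.071,-0.071,-0.071,-0.071,-0.071,-0.071,-0.071,-0.071]
}}

```text
time_s: 2.52
ee_pos: [553.0, -151.9, 224.6]
ee_rot: [179.9, -0.1, -173.4]
force: [-0.6, 0.4, 0.4]
gripper_width: 91.0
gripper_force: 0.0
```

```bash
cat >> h.py <<'E'
from scipy.spatial.transform import Rotation as R
def plan(xyz,yaw):   # shift (units of 300) and turn (units of 360) to a TCP target, tool down
    s=env.state(); M=R.from_euler("xyz",s["ee_rot"],degrees=True).as_matrix()
    d=M.T@(np.array(xyz)-s["ee_pos"]); t=-((yaw-s["ee_rot"][2]+180)%360-180)
    print("pose",s["ee_pos"].round(1),s["ee_rot"].round(1),"q",s["qpos"].round(0),"t",round(s["time_s"],2)); print("shift",(d/300).round(4),"turn",round(t/360,4))
E
python3 -c "
from h import *
plan((511.5,-278,130),186.5)"
```

```text
pose [ 553.  -151.9  224.6] [ 1.799e+02 -1.000e-01 -1.734e+02] q [ -17.   18.   90.    0.   72. -113.] t 2.52
shift [ 0.1854 -0.402   0.3149] turn 0.0003
```

>>> {"name": "step_arm", "arguments": {
  "linear": [
    [0.185,-0.402,0.1],
    [0.185,-0.402,0.2],
    [0.185,-0.402,0.315],
    [0.185,-0.402,0.315],
    [0.185,-0.402,0.315],
    [0.185,-0.402,0.315]
  ],
  "turn": [0,0,0,0,0,0]
}}

```text
time_s: 3.28
ee_pos: [513.5, -278.8, 132.8]
ee_rot: [-179.9, 0.2, -173.3]
force: [-0.9, 0.1, -0.3]
gripper_width: 91.1
gripper_force: 0.0
```

```bash
python3 - <<'E'
from h import *
plan((511.5,-278,45),186.5)
s=cams.grab_frame("scene")["color"];t=cams.grab_frame("top")["color"]
g=lambda im,c,r:cv2.resize(im[r-37:r+38,c-33:c+34],(400,450),interpolation=cv2.INTER_CUBIC)
cv2.imwrite("pics/pre.png",np.hstack([g(s,320,235),g(t,342,220)]))
E
```

```text
pose [ 513.5 -278.8  132.8] [-179.9    0.2 -173.3] q [ -30.   23.   96.    0.   60. -126.] t 3.27
shift [0.0073 0.004  0.2926] turn 0.0005
```

View pics/pre.png

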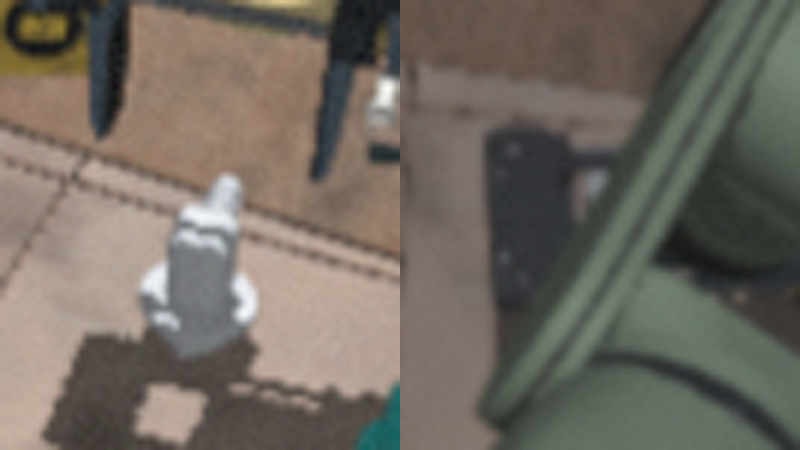

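The fingers straddle the body (tips at about (100,135) and (320,175) in the left tile, elbow between them). I'll descend, then close.

>>> {"name": "step_arm", "arguments": {
  "linear": [
    [0.003,0.002,0.12],
    [0.003,0.002,0.2],
    [0.003,0.002,0.26],
    [0.003,0.002,0.29],
    [0.003,0.002,0.29],
    [0.003,0.002,0.29],
    [0.003,0.002,0.29]
  ],
  "turn": [0,0,0,0,0,0,0]
}}

```text
time_s: 4.25
ee_pos: [511.3, -279.4, 44.3]
ee_rot: [-179.9, 0.1, -173.4]
force: [-0.1, -0.5, -0.3]
gripper_width: 91.2
gripper_force: 0.0
```

```bash
python3 -c "
from h import *
plan((511.5,-278,45),186.5);print(env.state()['force'])"
```

```text
pose [ 511.3 -279.4   44.3] [-1.799e+02  1.000e-01 -1.734e+02] q [ -30.   29.  102.    0.   49. -126.] t 4.25
shift [-0.0011  0.0047 -0.0024] turn 0.0001
[-0.13714161 -0.48700575 -0.29574902]
```

>>> {"name": "step_arm", "arguments": {
  "linear": [
    [0,0.004,0],
    [0,0.004,0],
    [0,0.004,0],
    [0,0.004,0],
    [0,0.004,0],
    [0,0.004,0],
    [0,0.004,0],
    [0,0.004,0]
  ],
  "turn": [0,0,0,0,0,0,0,0],
  "fingers": 1,
  "force": 35
}}

```text
time_s: 5.25
ee_pos: [510.7, -278.1, 43.4]
ee_rot: [-180.0, 0.0, -173.4]
force: [0.1, -0.2, -0.6]
gripper_width: 29.7
gripper_force: 35.0
```

>>> {"name": "step_arm", "arguments": {
  "linear": [
    [0,0,-0.05],
    [0,0,-0.2],
    [0,0,-0.4],
    [0,0,-0.5],
    [0,0,-0.5],
    [0,0,-0.5],
    [0,0,-0.5]
  ],
  "turn": [0,0,0,0,0,0,0]
}}

```text
time_s: 6.12
ee_pos: [509.7, -277.4, 191.3]
ee_rot: [179.9, -0.2, -173.4]
force: [-1.1, -0.4, -2.6]
gripper_width: 30.2
gripper_force: 35.0
```

```bash
python3 -c "
from h import *
plan((531,74.7,150),189.5);print(env.state()['force'])"
```

```text
pose [ 509.7 -277.4  191.3] [ 179.9   -0.2 -173.4] q [ -30.   20.   92.    0.   68. -126.] t 6.12
shift [-0.205   1.1576  0.14  ] turn -0.0082
[-1.08431908 -0.39034904 -2.6303774 ]
```

>>> {"name": "step_arm", "arguments": {
  "linear": [
    [-0.1,0.9,0],
    [-0.1,0.9,0],
    [-0.1,0.9,0],
    [-0.1,0.9,0],
    [-0.1,0.9,0],
    [-0.1,0.9,0]
  ],
  "turn": [0,0,0,0,0,0]
}}

```text
time_s: 6.88
ee_pos: [509.0, -4.9, 192.2]
ee_rot: [180.0, -0.1, -173.3]
force: [-0.7, -0.3, -2.6]
gripper_width: 29.6
gripper_force: 35.0
```

>>> {"name": "step_arm", "arguments": {
  "linear": [
    [-0.105,0.258,0.05],
    [-0.105,0.258,0.14],
    [-0.105,0.258,0.14],
    [-0.105,0.258,0.14],
    [-0.105,0.258,0.14]
  ],
  "turn": [-0.008,-0.008,-0.008,-0.008,-0.008]
}}

```text
time_s: 7.5
ee_pos: [532.7, 72.9, 152.4]
ee_rot: [-180.0, 0.1, -170.7]
force: [0.1, 0.4, -2.1]
gripper_width: 29.3
gripper_force: 35.0
```

```bash
python3 - <<'E'
from h import *
plan((531,74.7,120),189.5);print(env.state()['force'])
S=cams.grab_frame("scene");T=cams.grab_frame("top")
print("expected grip px",proj(S,[531,74.7,156]),proj(T,[531,74.7,156]))
g=lambda im,c,r:cv2.resize(im[r-37:r+38,c-33:c+34],(400,450),interpolation=cv2.INTER_CUBIC)
cv2.imwrite("pics/over.png",np.hstack([g(S["color"],215,185),g(T["color"],226,208)]))
E
```

```text
pose [532.7  72.9 152.4] [-1.800e+02  1.000e-01 -1.707e+02] q [  7.  18. 101.  -0.  61. -93.] t 7.5
shift [0.0047 0.0068 0.108 ] turn -0.0004
[ 0.06547292  0.4038745  -2.08783029]
expected grip px [[213.37286329 175.92432762]] [[223.5423128  204.09710418]]
```

View pics/over.png

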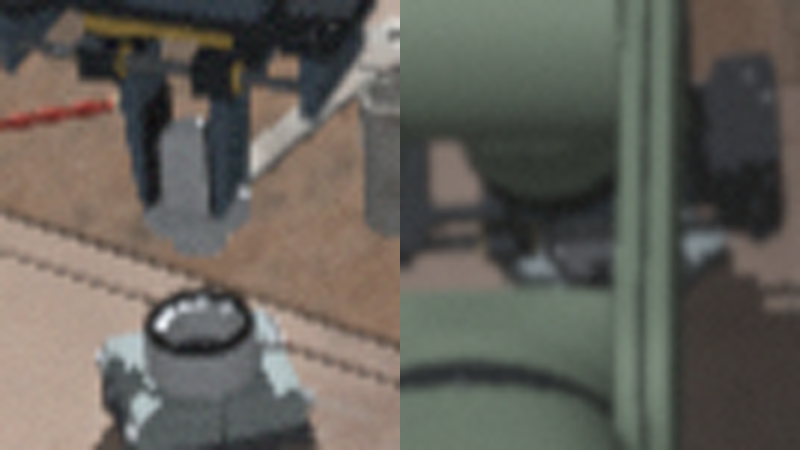

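The left tile shows the elbow held upright between the fingers above the coupling, flange near (198,225); the arm hides the top view. I'll work out the commanded pose by dead reckoning, to get past the measurement noise.

```bash
python3 - <<'E'
from h import *
p=np.array([187.306,543.653,224.976]);y=160.99
for l,t in [((-.96,-.9,0),0),((-.95,-.9,0),-.071),((.185,-.402,.315),0),((.003,.002,.29),0),((0,.004,0),0),((0,0,-.5),0),((-.1,.9,0),0),((-.105,.258,.14),-.008)]:
    a=np.radians(y);X=np.array([np.cos(a),np.sin(a),0]);Y=np.array([np.sin(a),-np.cos(a),0])
    p=p+300*(l[0]*X+l[1]*Y+np.array([0,0,-l[2]]));y-=t*360; print(p.round(1),round(y,2))
r=[]
for i in range(6): cams.grab_frame("scene"); r.append(np.r_[env.state()["ee_pos"],env.state()["ee_rot"][2]])
r=np.array(r);print(r.mean(0).round(2),r.std(0).round(2)); plan((531,74.7,120),189.5)
E
```

```text
[371.7 194.6 225. ] 160.99
[ 553.2 -153.5  225. ] 186.55
[ 511.8 -279.7  130.5] 186.55
[ 510.8 -279.2   43.5] 186.55
[ 510.7 -278.    43.5] 186.55
[ 510.7 -278.   193.5] 186.55
[509.7  -6.3 193.5] 186.55
[532.1  74.1 151.5] 189.43
[ 532.28   73.75  151.94 -170.61] [0.09 0.23 0.21 0.02]
pose [532.2  74.  151.6] [ 180.     0.  -170.6] q [  7.  18. 101.   0.  61. -93.] t 7.9
shift [0.0036 0.0028 0.1055] turn -0.0002
```

>>> {"name": "step_arm", "arguments": {
  "linear": [
    [0.0067,0.002,0.06],
    [0.0067,0.002,0.12],
    [0.0067,0.002,0.145],
    [0.0067,0.002,0.155],
    [0.0067,0.002,0.155],
    [0.0067,0.002,0.155]
  ],
  "turn": [0,0,0,0,0,0]
}}

```text
time_s: 8.65
ee_pos: [530.5, 74.5, 105.5]
ee_rot: [180.0, 0.1, -170.6]
force: [0.3, -1.0, -1.2]
gripper_width: 30.0
gripper_force: 35.0
```

>>> {"name": "step_arm", "arguments": {
  "linear": [
    [0,0,0.003],
    [0,0,0.006],
    [0,0,0.009],
    [0,0,0.012],
    [0,0,0.012]
  ],
  "turn": [0,0,0,0,0]
}}

```text
time_s: 9.28
ee_pos: [530.0, 74.4, 101.2]
ee_rot: [180.0, -0.0, -170.6]
force: [0.6, -0.3, -2.1]
gripper_width: 29.4
gripper_force: 35.0
```

>>> {"name": "step_arm", "arguments": {
  "linear": [
    [0,0,0.003],
    [0,0,0.006],
    [0,0,0.009],
    [0,0,0.009]
  ],
  "turn": [0,0,0,0]
}}

```text
time_s: 9.78
ee_pos: [530.0, 74.4, 98.6]
ee_rot: [180.0, -0.0, -170.6]
force: [-0.5, -0.3, -2.8]
gripper_width: 29.9
gripper_force: 35.0
```

>>> {"name": "step_arm", "arguments": {
  "linear": [
    [0,0,0.002],
    [0,0,0.004],
    [0,0,0.004]
  ],
  "turn": [0,0,0]
}}

```text
time_s: 10.15
ee_pos: [530.0, 74.4, 97.4]
ee_rot: [180.0, -0.0, -170.6]
force: [0.5, -0.4, -2.3]
gripper_width: 30.2
gripper_force: 35.0
```

>>> {"name": "step_arm", "arguments": {
  "linear": [
    [0,0,0.002],
    [0,0,0.004],
    [0,0,0.004]
  ],
  "turn": [0,0,0]
}}

```text
time_s: 10.52
ee_pos: [530.0, 74.4, 96.2]
ee_rot: [180.0, -0.0, -170.6]
force: [0.2, -0.4, -1.7]
gripper_width: 29.8
gripper_force: 35.0
```

>>> {"name": "step_arm", "arguments": {
  "linear": [
    [0,0,0.002],
    [0,0,0.003],
    [0,0,0.003]
  ],
  "turn": [0,0,0]
}}

```text
time_s: 10.9
ee_pos: [530.1, 74.4, 95.3]
ee_rot: [180.0, 0.0, -170.6]
force: [0.1, 0.3, -2.8]
gripper_width: 29.5
gripper_force: 35.0
```

No contact below the riding height (97.5), so the lugs appear to be in the gap. I'll continue gently.

>>> {"name": "step_arm", "arguments": {
  "linear": [
    [0,0,0.003],
    [0,0,0.006],
    [0,0,0.006]
  ],
  "turn": [0,0,0]
}}

```text
time_s: 11.28
ee_pos: [530.0, 74.4, 93.4]
ee_rot: [180.0, -0.0, -170.6]
force: [0.3, -1.1, -1.8]
gripper_width: 29.5
gripper_force: 35.0
```

>>> {"name": "step_arm", "arguments": {
  "linear": [
    [0,0,0.003],
    [0,0,0.006],
    [0,0,0.006]
  ],
  "turn": [0,0,0]
}}

```text
time_s: 11.65
ee_pos: [530.0, 74.4, 91.6]
ee_rot: [180.0, -0.0, -170.6]
force: [1.2, -0.4, -1.7]
gripper_width: 29.6
gripper_force: 35.0
```

Commanded height is now 91.8, still free. The gap floor should come at about 88.5.

>>> {"name": "step_arm", "arguments": {
  "linear": [
    [0,0,0.002],
    [0,0,0.004],
    [0,0,0.006],
    [0,0,0.006]
  ],
  "turn": [0,0,0,0]
}}

```text
time_s: 12.15
ee_pos: [530.0, 74.4, 89.9]
ee_rot: [180.0, -0.0, -170.6]
force: [0.6, -0.4, -1.9]
gripper_width: 29.6
gripper_force: 35.0
```

>>> {"name": "step_arm", "arguments": {
  "linear": [
    [0,0,0.0015],
    [0,0,0.003],
    [0,0,0.003]
  ],
  "turn": [0,0,0]
}}

```text
time_s: 12.52
ee_pos: [530.0, 74.4, 89.0]
ee_rot: [180.0, -0.0, -170.6]
force: [-0.1, -0.3, -1.1]
gripper_width: 29.8
gripper_force: 35.0
```

>>> {"name": "step_arm", "arguments": {
  "linear": [
    [0,0,0.001],
    [0,0,0.002],
    [0,0,0.002]
  ],
  "turn": [0,0,0]
}}

```text
time_s: 12.9
ee_pos: [530.1, 74.4, 88.4]
ee_rot: [180.0, 0.0, -170.6]
force: [1.1, 0.1, -1.4]
gripper_width: 29.9
gripper_force: 35.0
```

>>> {"name": "step_arm", "arguments": {
  "linear": [
    [0,0,0.001],
    [0,0,0.001],
    [0,0,0.001]
  ],
  "turn": [0,0,0]
}}

```text
time_s: 13.28
ee_pos: [530.1, 74.4, 88.4]
ee_rot: [180.0, 0.0, -170.6]
force: [-0.8, -0.3, 0.9]
gripper_width: 29.8
gripper_force: 35.0
```

Light contact at the gap floor, about 3 N. I'll start turning clockwise in small steps.

>>> {"name": "step_arm", "arguments": {
  "linear": [
    [0,0,0.0005],
    [0,0,0.001],
    [0,0,0.001]
  ],
  "turn": [0.008,0.015,0.015]
}}

```text
time_s: 13.65
ee_pos: [530.5, 74.5, 88.2]
ee_rot: [180.0, 0.1, -175.9]
force: [0.2, 0.6, 0.7]
gripper_width: 29.8
gripper_force: 35.0
```

```bash
python3 -c "
from h import *
plan((530,74.4,88),189.5);s=env.state();print(s['force'],s['torque'])"
```

```text
pose [530.5  74.5  88.2] [ 1.800e+02  1.000e-01 -1.759e+02] q [  7.  22. 106.   0.  52. -87.] t 13.65
shift [ 0.0018 -0.0002  0.0005] turn -0.0151
[0.24602458 0.62400165 0.72522872] [ 0.05936357 -0.04789651 -0.02972991]
```

>>> {"name": "step_arm", "arguments": {
  "linear": [
    [0,0,0.0008],
    [0,0,0.0016],
    [0,0,0.0024],
    [0,0,0.0024]
  ],
  "turn": [0.0075,0.015,0.0225,0.0225]
}}

```text
time_s: 14.15
ee_pos: [530.6, 74.5, 87.5]
ee_rot: [180.0, 0.1, 176.0]
force: [0.5, 0.7, 2.5]
gripper_width: 29.8
gripper_force: 35.0
```

```bash
python3 -c "
from h import *
plan((530,74.4,88),189.5);s=env.state();print(s['force'],s['torque'])"
```

```text
pose [530.6  74.5  87.5] [1.80e+02 1.00e-01 1.76e+02] q [  7.  22. 106.   0.  52. -79.] t 14.15
shift [ 0.002  -0.0005 -0.0016] turn -0.0376
[0.48731832 0.69890413 2.53818733] [ 0.08313357 -0.05155606 -0.02675215]
```

>>> {"name": "step_arm", "arguments": {
  "linear": [
    [0,0,0.0007],
    [0,0,0.0014],
    [0,0,0.002],
    [0,0,0.0027],
    [0,0,0.0027]
  ],
  "turn": [0.0075,0.015,0.0225,0.03,0.03]
}}

```text
time_s: 14.78
ee_pos: [530.6, 74.5, 86.8]
ee_rot: [180.0, 0.1, 165.2]
force: [0.1, -0.7, 4.4]
gripper_width: 30.1
gripper_force: 35.0
```

```bash
python3 -c "
from h import *
plan((530,74.4,88),189.5);s=env.state();print(s['force'],s['torque'])"
```

```text
pose [530.6  74.5  86.8] [1.800e+02 1.000e-01 1.652e+02] q [  7.  22. 106.   0.  52. -68.] t 14.78
shift [ 0.0019 -0.001  -0.004 ] turn -0.0675
[ 0.13861566 -0.65473412  4.35525624] [ 0.02506404 -0.02712903 -0.05544601]
```

>>> {"name": "step_arm", "arguments": {
  "linear": [
    [0,0,0.0007],
    [0,0,0.0014],
    [0,0,0.0022],
    [0,0,0.003],
    [0,0,0.004],
    [0,0,0.005],
    [0,0,0.005]
  ],
  "turn": [0.0085,0.017,0.0255,0.034,0.042,0.05,0.05]
}}

```text
time_s: 15.65
ee_pos: [530.6, 75.4, 85.6]
ee_rot: [179.9, 0.0, 147.2]
force: [-0.3, 3.1, 6.5]
gripper_width: 30.4
gripper_force: 35.0
```

```bash
python3 - <<'E'
from h import *
plan((530,74.4,88),135.5);s=env.state();print(s['force'],s['torque'])
S=cams.grab_frame("scene")["color"];T=cams.grab_frame("top")["color"]
g=lambda im,c,r:cv2.resize(im[r-25:r+25,c-33:c+33],(400,300),interpolation=cv2.INTER_CUBIC)
cv2.imwrite("pics/turn.png",np.hstack([g(S,217,205),g(T,228,211)]))
E
```

```text
pose [530.6  75.4  85.6] [179.9   0.  147.2] q [  7.  22. 106.   0.  52. -50.] t 15.65
shift [-0.     -0.0038 -0.008 ] turn 0.0324
[-0.32512753  3.07311112  6.4575779 ] [ 0.51971307  0.11489591 -0.01145123]
```

View pics/turn.png

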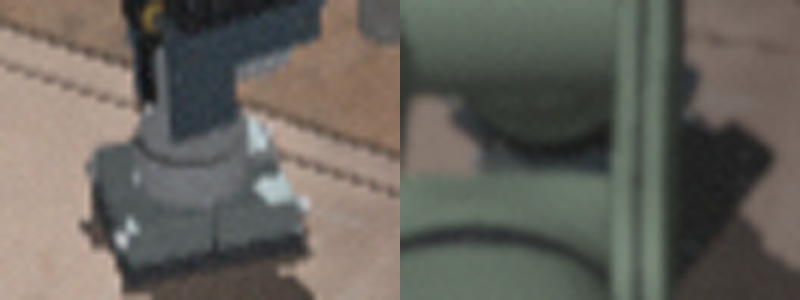

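The flange sits on the seal and the outlet is near (270,65) in the left tile, turning towards the mark at (270,185). I'll relieve the small side force and finish most of the turn.

>>> {"name": "step_arm", "arguments": {
  "linear": [
    [0,0.0015,0.0008],
    [0,0.003,0.0016],
    [0,0.003,0.0024],
    [0,0.003,0.003],
    [0,0.003,0.003]
  ],
  "turn": [0.007,0.014,0.021,0.026,0.026]
}}

```text
time_s: 16.38
ee_pos: [531.1, 76.1, 84.9]
ee_rot: [179.9, 0.0, 137.8]
force: [-0.9, 1.9, 7.5]
gripper_width: 29.8
gripper_force: 35.0
```

```bash
python3 - <<'E'
from h import *
plan((530,74.4,88),135.5);s=env.state();print(s['force'],s['torque'])
E
```

```text
pose [531.1  76.1  84.9] [179.9   0.  137.8] q [  7.  22. 106.   0.  52. -41.] t 16.38
shift [-0.001  -0.0066 -0.0103] turn 0.0065
[-0.91083894  1.86580806  7.54578826] [0.47594093 0.25710952 0.06429202]
```

>>> {"name": "step_arm", "arguments": {
  "linear": [
    [0,0,0.0003],
    [0,0,0.0005],
    [0,0,0.0005],
    [0,0,0.0005]
  ],
  "turn": [0.003,0.005,0.005,0.005]
}}

```text
time_s: 16.88
ee_pos: [531.2, 76.1, 84.9]
ee_rot: [179.8, 0.0, 136.0]
force: [-1.6, 3.8, 8.4]
gripper_width: 30.0
gripper_force: 35.0
```

>>> {"name": "step_arm", "arguments": {
  "linear": [
    [0,0,0],
    [0,0,0],
    [0,0,0],
    [0,0,0],
    [0,0,0],
    [0,0,0],
    [0,0,0]
  ],
  "turn": [0,0,0,0,0,0,0],
  "fingers": -1
}}

```text
time_s: 17.75
ee_pos: [530.6, 75.2, 83.8]
ee_rot: [180.0, -0.0, 136.0]
force: [0.8, 0.1, -0.2]
gripper_width: 90.9
gripper_force: 0.0
```

>>> {"name": "step_arm", "arguments": {
  "linear": [
    [0,0,-0.1],
    [0,0,-0.25],
    [0,0,-0.4],
    [0.2,0,-0.5],
    [0.4,0.3,-0.5],
    [0.6,0.6,-0.5],
    [0.6,0.6,-0.5],
    [0.6,0.6,-0.5],
    [0.6,0.6,-0.5]
  ],
  "turn": [0,0,0,0,0,0,0,0,0]
}}

```text
time_s: 18.88
ee_pos: [526.1, 331.7, 233.0]
ee_rot: [-180.0, -0.0, 136.1]
force: [0.0, -0.4, 0.5]
gripper_width: 91.3
gripper_force: 0.0
```

```bash
python3 - <<'E'
from h import *
plan((531,76,85),135.5)
S=cams.grab_frame("scene")["color"];T=cams.grab_frame("top")["color"]
cv2.imwrite("pics/S2.png",S);cv2.imwrite("pics/T2.png",T)
g=lambda im,c,r:cv2.resize(im[r-25:r+25,c-33:c+33],(400,300),interpolation=cv2.INTER_CUBIC)
cv2.imwrite("pics/rel.png",np.hstack([g(S,217,205),g(T,228,211)]))
E
```

```text
pose [526.1 331.7 233. ] [-180.    -0.   136.1] q [ 31.  22.  82.   0.  75. -15.] t 18.88
shift [-0.6025 -0.6029  0.4935] turn 0.0018
```

View pics/rel.png

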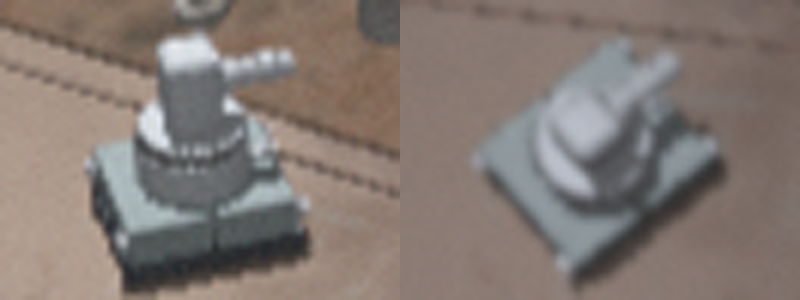

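The elbow stays seated on its seal, and the outlet (tip at (670,60) in the top tile) points over the mark. I'll check the angles numerically.

```bash
python3 - <<'E'
from h import *
S=cams.grab_frame("scene");T=cams.grab_frame("top")
L=lambda c,r:lambda x,y:(c-33+(x+.5)*66/400-.5, r-25+(y+.5)/6-.5)
s,t=L(217,205),L(228,211)
ang=lambda v:np.degrees(np.arctan2(v[1],v[0])).round(1)
tipT=onz(T,t(268,63),91.4); print("tip tri",tri(S,s(287,62),T,t(268,63)))
print("tip S/T",onz(S,s(287,62),91.4).round(1),tipT.round(1),"from axis",ang(tipT-[531,74.7,0]), "outlet line T",ang(tipT-onz(T,t(225,102),91.4)),"S",ang(onz(S,s(287,62),91.4)-onz(S,s(230,71),91.4)))
bt=onz(T,t(188,122),112.4);print("bodytop",bt.round(1),ang(tipT-bt))
# block outline in the clean picture: robust min-area rectangle of the top face at z=36
im=cv2.imread("pics/top0.png");x0,y0=200,185
big=cv2.resize(im[y0:240,x0:256],None,fx=8,fy=8,interpolation=cv2.INTER_CUBIC).astype(int)
m=((big[...,0]-big[...,2]>4)&(big.sum(2)>330)).astype(np.uint8)
m=cv2.morphologyEx(m,cv2.MORPH_OPEN,np.ones((9,9)))
c=max(cv2.findContours(m,0,1)[0],key=cv2.contourArea);h=cv2.convexHull(c)[:,0]
P=np.array([onz(T,((x+.5)/8-.5+x0,(y+.5)/8-.5+y0),36)[:2] for x,y in h],np.float32)
print("rect",cv2.minAreaRect(P))
E
```

```text
tip tri (array([570.09358817,  39.30578764,  91.86267271]), [np.float64(0.0007682677167766589), np.float64(0.000768267716681514)])
tip S/T [570.7  39.7  91.4] [570.2  39.3  91.4] from axis -42.1 outlet line T -41.5 S -48.1
bodytop [534.   72.7 112.4] -42.7
rect ((513.371826171875, 94.25357055664062), (77.71160888671875, 43.88826370239258), 44.254981994628906)
```

```bash
python3 -c "
from workcell import env
print(env.job_done())"
```

```text
the job is handed in; nothing more can be done
None
```

I threaded the steel elbow clockwise onto its seal, lined its outlet up with the mark to within about 2° as measured, let go and handed the job in at about 19 s, with the other objects untouched.

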